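# Tea ball dish from hook to cup

## Task

Take the drip dish with the tea ball up and off its hook by the wooden grip, and bring it to the espresso cup on the round coaster. Keep the dish level and turn it through a quarter turn (either way) from how it hung on the stand, so that its pouring lip sits close above the middle of that cup's mouth; keep the ball in the middle of the dish all the way and leave everything else where it is. Nothing is put down: finish while holding the dish there, still and level, touching nothing with it.

Things in the scene. Friction and masses are not known exactly. Their poses are not given: they have to be found in the camera images.
- hook_stand: fixed stand: dark wooden foot 140 x 84 x 10, a steel post 14 thick, 137 high, and at its top a level flat hook reaching towards the robot's side. Origin: on the worktop straight under the seat where the dish hangs; +x points back from the seat to the post (axis at x = +95), z up. (Right of the worktop a door frame stands full height at world x 390, y -220: keep the arm clear of it)
- hook_seat (a point): middle of the seat on top of the hook's flat tongue, 135 above the worktop, axes as the stand's. The tongue, 24 wide and 5 thick, runs from the post to x = -19, where an upturned end (inner face at x = -15) stands 12 above the seat; a ridge 4 high at x = +17 bounds the seat behind. The dish comes off by lifting it more than 12, then moving it towards -x
- drip_dish: loose white dish 126 across, 19 high, 0.2 to 0.35 kg, hanging on the hook by its bail. Origin: centre of its underside, z up, 40 above the worktop as it hangs. Inside a shallow cone (7 degrees, steeper beyond radius 30): the ball stays in the middle while the dish is level within 5 degrees and moved softly. As it hangs its axes agree with the stand's within 4 degrees, lip (-x) to the robot's side
- dish_bar (a point): middle of the underside of the bail's crossbar, 95 above the dish's underside; rests on the hook seat at the start. The bail stands in the dish's y-z plane: steel uprights 6 thick at y = -60 and +60, square steel crossbar 8 x 8, the wooden grip block on its middle. Axes as the dish's
- dish_grip (a point): point to grasp in the wooden grip block on the dish's centre line, 135 above its underside. The block is 26 (along the dish's x) x 16 (along its y) x 48 high: 16 above this point, 32 below it. The hook's upturned end reaches to 28 below this point while the dish hangs. Axes as the dish's
- dish_mid (a point): centre of the resting ball when centred in the dish: on the dish's centre line, 24 above its underside. Axes as the dish's
- dish_lip (a point): tip of the pouring lip, a gutter 34 wide that sticks out of the rim: 85 from the dish's centre line towards its -x, 18 above its underside. Axes as the dish's
- tea_ball_center (a point): centre of the tea ball, a perforated steel ball 38 across, 35 to 65 g, lying loose in the middle of the dish
- saucer_coaster: fixed round wooden coaster 86 across, 8 thick, on the worktop; origin at the centre of its underside. The cup stands on it
- tea_cup: loose handleless espresso cup 62 across, 58 high, standing on the coaster (rim 66 above the worktop); origin at the centre of its underside, z up. It must stay put. A second cup like it stands on the wooden tray at the far left and plays no part
- matchbox: bystander: matchbox 37 x 54 x 15, lying flat behind the work; origin under its centre
- teaspoon: bystander: metal teaspoon 134 long, 12 high, lying in front; origin under its centre
Not all that is in view belongs to the job. What is meant by the part that bears tea_ball_center is not blue, and is the smaller of those in its own colour.

How it is judged:
On the way:
1. the dish is lifted up and off the hook, clear in front of it or beside it, carried by the gripper ((x of drip_dish in the frame of hook_stand below -0.035 m or horizontal distance between drip_dish and hook_stand above 0.08 m) and contact force between drip_dish and hook_stand below 0.1 N and height (world z) of drip_dish above 0.045 m and contact force between the fingers and drip_dish above 1 N), for 0.2 s.
At the end, for the whole second after the job is handed in: Gripper holds the dish, clear of all else, still, level within 4 degrees, turned 90 degrees (within 10) from the stand, lip tip within 18 mm of the cup's axis and 70 to 125 mm above the worktop; ball within 10 mm of the dish's middle; cup upright on its coaster (contact force between the fingers and drip_dish above 1 N and contact force between drip_dish and hook_stand below 0.1 N and contact force between drip_dish and tea_cup below 0.1 N and contact force between drip_dish and matchbox below 0.1 N and horizontal distance between dish_lip and tea_cup below 0.018 m and height (world z) of dish_lip between 0.07 and 0.125 m and angle between the x axis of drip_dish and the y axis of hook_stand, either way round below 0.18 rad and angle between drip_dish's own z axis and vertical below 0.07 rad and linear speed of drip_dish below 0.02 m/s and angular speed of drip_dish below 0.1 rad/s and distance between tea_ball_center and dish_mid below 0.01 m and horizontal distance between tea_cup and saucer_coaster below 0.015 m and angle between tea_cup's own z axis and vertical below 0.05 rad); the arm keeps its last pose, push and grip.
It fails at once if the ball rolled away from the middle of the dish (more than 25 mm) (distance between tea_ball_center and dish_mid above 0.025 m).
It fails at once if the dish was tipped (more than 14 degrees) (angle between drip_dish's own z axis and vertical above 0.25 rad).
It fails at once if the cup was pushed (more than 15 mm) (distance of tea_cup from where it was at the start of the episode above 0.015 m).
It fails at once if a bystander was pushed (more than 20 mm) (distance of any of matchbox, teaspoon from where it was at the start of the episode above 0.02 m).
It also fails if it takes over 61 s, if anything falls off the work surface, if the arm or the gripper's body presses on something with over 40 N, if the wrist force passes 120 N, or if a joint passes its speed limit or range.

## Robot

A 6-joint arm with a two-finger parallel gripper is mounted at the origin on a cart in front of the work surface, level with it; the furniture and walls round the work are solid. World frame = base frame: x ahead of the robot, y to its left, z up, the work surface at z = 0. Lengths are in m, angles in rad, forces in N, time in s.
With the tool pointing down it reaches from about 0.3 to 0.875 m from the base axis. Payload 6.4 kg.
Tool frame: the origin (TCP) lies at the very end of the fingers, on their centre line; the grasp point (between the pads) lies 19 mm behind it (ctrl.tcp_to_grasp is the distance from the TCP to the grasp point, in m); z points along the fingers, y is the direction in which the jaws open and shut (so a half turn about z gives the same grasp; the last joint's range is limited). The gripper opens to 85 mm and grips with 20 to 120 N. Pads are 22 mm wide; open, the fingers measure 114 mm over their backs; the gripper's body (76 mm by 85 mm) begins 54 mm behind the grasp point. The pads swing forward as they close: fully open they stand 13 mm farther back than shut.
Start: joints at [-1.445, 0.181, 1.607, -0, 1.354, -0.206], TCP at [0.187, -0.544, 0.231] pointing down, gripper open.
Joint ranges: [-2.99, 2.99], [-0.89, 2.07], [0.3, 2.58], [-1.14, 4.28], [0, 2.63], [-3.12, 3.12]. Speed limits (rad/s): [2.57, 2.57, 3.01, 3.14, 3.14, 3.14].

## Interface

Orientations are given as a unit quaternion [w, x, y, z].
In Python, from bench import ctrl gives the robot as it stands. The module is installed in compiled form; this text tells all that it offers.
- The arm moves only by the tool drive_tool, never from a script. Its argument "deltas" is a list of rows, each an object with "slide": the shift along the tool's x, y, z as a fraction of full scale, a list of three; "delta_rot": the turn, a rotation vector about the tool's x, y, z as a fraction of full scale, a list of three; "hand": the opening, from 0 (shut) to 1 (fully open). In form: [{"slide": [tx, ty, tz], "delta_rot": [wx, wy, wz], "hand": hand}, ...]. A call has exactly 5 rows; each row shifts and turns the commanded pose from where the row before left it, along the tool's axes as they then stand; what a row does not reach is not made up. Full scale, the value 1, is 50 mm for a shift and 180 degrees for a turn. A row lasts 1/8 s, in which the tool goes at most 62.5 mm and 10.7 degrees, less where a joint would pass 70% of its speed; a pose out of reach is approached as far as the arm can. A call with a number of a shift or a turn outside -1 to 1 is refused whole. A call with a gripper value outside its range is refused whole. The fingers move at their own pace and stop on an object; the grip force is fixed at half the most. Time passes only in rows, so rows that do not move let the fingers close, or fill a call up. It gives the time, the measured TCP pose, the force and the opening at its end, in the units of the state.
- ctrl.get_obs(): the state, without advancing time (a new reading comes with each control period).
- ctrl.camera(name): name is "side" or "top"; returns a dict with "frame" (480x640x3 uint8, red, green, blue), "mtx" (3x3 intrinsics, pixels), "dist" ([k1, k2, p1, p2, k3] as OpenCV has them; the pictures are not rectified), "R" (3x3) and "t" (3): a world point X has camera coordinates R X + t. Camera axes: x right, y down, z forward; pixel columns grow to the right and rows downward; lengths in m; the calibration is good to about 2 mm. A picture is of the moment at which its call begins. There is no depth.
- ctrl.hand_in(): hands the job in, once; it reports no verdict.
The state is a dict: "time_s": time; "q": joint angles; "dq": joint speeds; "joint_efforts": joint torques, N m; "eef_pos": TCP position; "eef_rot": TCP orientation; "wrist_force": force on the tool from outside, world axes, zero at the start; "torque": the same for the moment, N m; "opening": opening from 0.0 (shut) to 1.0 (fully open).
Only numpy, scipy, OpenCV 4.12 (cv2) and the standard library are available. Lean on these libraries where they do the work, as an engineer would, in place of code of your own. Each camera call takes 0.05 s, during which the arm holds its last target.

## Working session

There is one attempt and no reset: what is moved stays moved. The work goes in short steps, Python scripts to look and compute and a tool call to move; the robot and the scene stay as the last step left them, time stands still between calls to the robot, and variables do not carry over. Pictures are saved under pics/ and viewed, and the job is handed in when it is done.

Besides the shell and the picture viewer there is one more tool, called after "Call:" as name(argument=value, ...), one argument or row to a line, values as JSON. drive_tool: Moves the arm, as the interface text tells. Its arguments: {"type":"object","properties":{"deltas":{"type":"array","items":{"type":"object","properties":{"slide":{"type":"array","items":{"type":"number"}},"delta_rot":{"type":"array","items":{"type":"number"}},"hand":{"type":"number"}}}}},"required":["deltas"]}

```bash
mkdir -p pics; ls; python3 - <<'E'
from bench import ctrl
import cv2,pickle
o=ctrl.get_obs()
print({k:(v if isinstance(v,float) else [round(float(a),4) for a in v]) if k!='q' or 1 else 0 for k,v in o.items()}, ctrl.tcp_to_grasp)
d={}
for n in('side','top'):
    c=ctrl.camera(n);d[n]=c
    cv2.imwrite(f'pics/{n}0.png',c['frame'][:,:,::-1]);print(n,c['mtx'],c['dist'],c['R'],c['t'])
pickle.dump(d,open('cam0.pkl','wb'))
E
```

```text
pics
{'time_s': 0.0, 'q': [-1.4453, 0.1815, 1.608, -0.0, 1.3538, -0.2063], 'dq': [0.0011, 0.0008, -0.0005, 0.0011, -0.0009, -0.0001], 'joint_efforts': [0.0003, -44.4867, -35.1341, -0.0002, 0.0089, 0.0], 'eef_pos': [0.1872, -0.5431, 0.2304], 'eef_rot': [-0.0009, 0.9863, 0.1651, 0.0], 'wrist_force': [-0.4771, 0.3852, 0.2261], 'torque': [-0.0039, -0.0822, 0.0501], 'opening': 0.9980420640125334} 0.0187
side [[461.22672839   0.         317.0424294 ]
 [  0.         461.22672839 236.82859614]
 [  0.           0.           1.        ]] [-0.0664337  0.         0.         0.         0.       ] [[-0.99979476 -0.0165307  -0.01171251]
 [ 0.00424464  0.39437625 -0.91893926]
 [ 0.01980984 -0.91880037 -0.39422514]] [0.42390596 0.05083537 1.05124691]
top [[441.25349151   0.         321.16174299]
 [  0.         441.25349151 237.97612867]
 [  0.           0.           1.        ]] [-0.02891587  0.          0.          0.          0.        ] [[-0.02359772 -0.99944525 -0.02350195]
 [-0.99764502  0.0250566  -0.06384811]
 [ 0.06440157  0.02193993 -0.99768285]] [0.20078637 0.41137144 0.92752384]
```

View pics/side0.png

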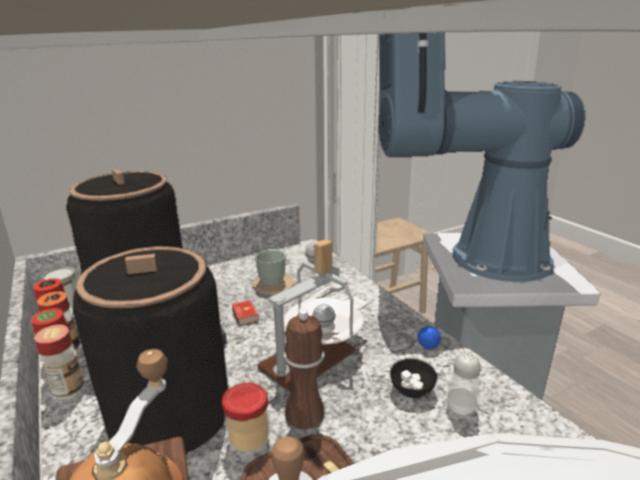

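View pics/top0.png

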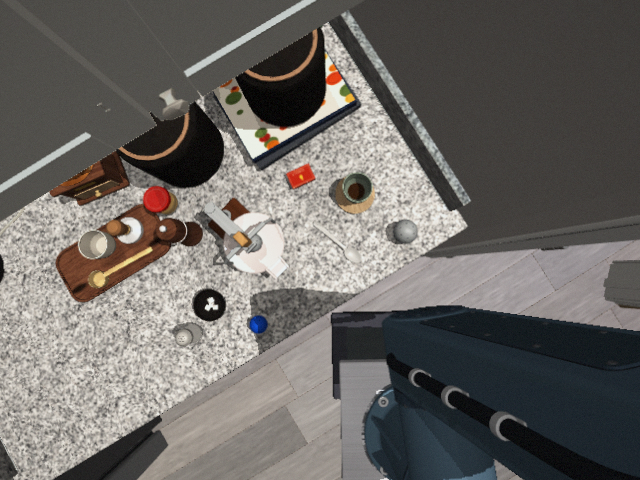

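The side view shows the hook stand with the dish and grip (323,255). The top view shows the dish at (255,243), the lip at (281,269), the grip at (240,238) and the cup at (356,188).

Things that could be taken for the tea ball, top view:
- grey ball in the dish, about (258,243)
- larger grey ball at (404,231)
- blue ball at (258,324)

The smaller grey one is the ball in the dish. I'll check it in a close crop.

```bash
python3 - <<'E'
import cv2
a=cv2.imread('pics/top0.png');b=cv2.imread('pics/side0.png')
cv2.imwrite('pics/crop_top.png',cv2.resize(a[160:290,190:420],None,fx=3.4,fy=3.4,interpolation=cv2.INTER_CUBIC))
cv2.imwrite('pics/crop_side.png',cv2.resize(b[230:400,225:385],None,fx=3.5,fy=3.5,interpolation=cv2.INTER_CUBIC))
E
```

```text
(no output)
```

View pics/crop_top.png

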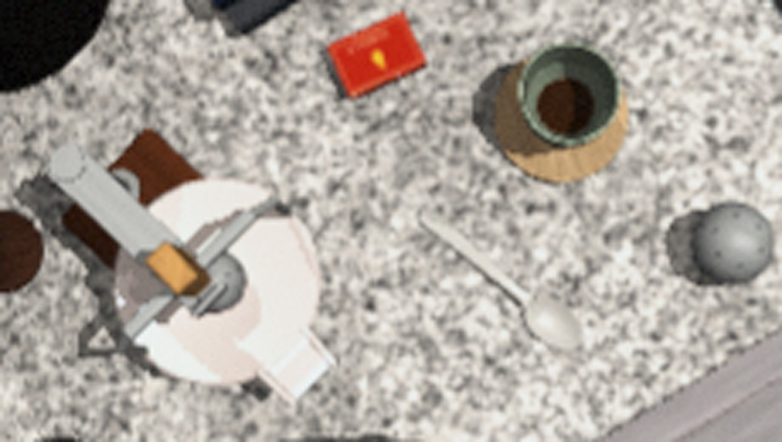

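View pics/crop_side.png

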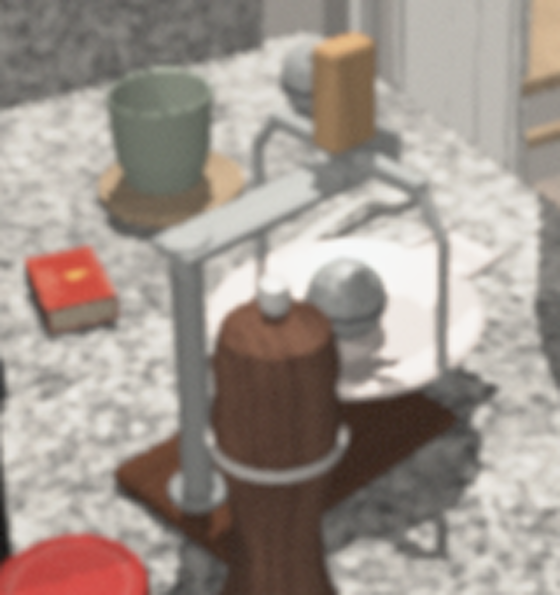

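```bash
cat > h.py <<'E'
import numpy as np,cv2,pickle
D=pickle.load(open('cam0.pkl','rb'))
def bp(n,uv,z):
    c=D[n];p=cv2.undistortPoints(np.array([[uv]],float),c['mtx'],c['dist'])[0,0]
    d=c['R'].T@np.array([p[0],p[1],1]);o=-c['R'].T@c['t'];return o+d*(z-o[2])/d[2]
def pj(n,X):
    c=D[n];return cv2.projectPoints(np.atleast_2d(np.array(X,float)),cv2.Rodrigues(c['R'])[0],c['t'],c['mtx'],c['dist'])[0][:,0]
T=lambda u,v:(190+u/3.4,160+v/3.4)
S=lambda u,v:(225+u/3.5,230+v/3.5)
E
python3 - <<'E'
from h import *
f=lambda a:np.round(a*1000,1)
for nm,n,uv,z in [('rim','top',T(218,281),.059),('lip','top',T(313,381),.058),('lipA','top',T(332,362),.058),('lipB','top',T(295,400),.058),('block top','top',T(172,262),.191),('blocktopS','side',S(344,43),.191),
 ('posttop','top',T(67,162),.137),('barA','top',T(275,202),.14),('barB','top',T(130,332),.14),
 ('ball','top',T(224,283),.064),('cuprim','top',T(567,94),.066),('cuprimS','side',S(161,92),.066),('coaster','top',T(563,122),.008),
 ('cornL','side',S(313,45),.191),('cornF','side',S(345,32),.191),('cornR','side',S(375,42),.191),('cornN','side',S(343,57),.191),('matchbox','top',T(378,55),.015),('spoonA','top',T(425,215),.006),('spoonB','top',T(560,330),.006),('bigball','top',T(735,243),.03)]:
    print(nm,f(bp(n,uv,z)))
E
```

```text
rim [407.2 327.1  59. ]
lip [345.9 271.   58. ]
lipA [357.  259.4  58. ]
lipB [334.8 282.   58. ]
block top [410.  327.6 191. ]
blocktopS [407.1 332.1 191. ]
posttop [470.8 396.7 137. ]
barA [445.1 280.9 140. ]
barB [375.8 361.7 140. ]
ball [405.6 322.7  64. ]
cuprim [513.6 114.7  66. ]
cuprimS [513.8 118.5  66. ]
coaster [506.  114.2   8. ]
cornL [420.1 334.1 191. ]
cornF [406.7 320.5 191. ]
cornR [394.  331.2 191. ]
cornN [407.4 346.4 191. ]
matchbox [551.1 230.8  15. ]
spoonA [449.  203.5   6. ]
spoonB [373.9 119.8   6. ]
bigball [424.4  11.6  30. ]
```

```bash
cat > ov.py <<'E'
from h import *
import sys
def Rz(a): a=np.radians(a);return np.array([[np.cos(a),-np.sin(a),0],[np.sin(a),np.cos(a),0],[0,0,1]])
def draw(dx,dy,dyaw,sx,sy,syaw,cx,cy,tag):
    for n in('top','side'):
        s=4;im=cv2.resize(np.ascontiguousarray(D[n]['frame'][:,:,::-1]),None,fx=s,fy=s,interpolation=cv2.INTER_CUBIC)
        def poly(P,col,cl=True):
            q=((pj(n,P)+.5)*s-.5);cv2.polylines(im,[np.round(q).astype(int)],cl,col,1,cv2.LINE_AA)
        d=lambda P:np.array(P)@Rz(dyaw).T+[dx,dy,.04]
        st=lambda P:np.array(P)@Rz(syaw).T+[sx,sy,0]
        th=np.linspace(0,2*np.pi,60)
        poly(d(np.c_[.063*np.cos(th),.063*np.sin(th),0*th+.019]),(255,0,0))
        for z in(.151,.103):poly(d([[.013,.008,z],[-.013,.008,z],[-.013,-.008,z],[.013,-.008,z]]),(0,0,255))
        poly(d([[-.055,.017,.018],[-.085,.017,.018],[-.085,-.017,.018],[-.055,-.017,.018]]),(255,0,255))
        poly(d([[0,-.06,.02],[0,-.06,.1],[0,.06,.1],[0,.06,.02]]),(255,0,255),False)
        poly(st([[-.019,-.012,.135],[.095,-.012,.135],[.095,.012,.135],[-.019,.012,.135]]),(0,255,0))
        poly(st(np.c_[.095+.007*np.cos(th),.007*np.sin(th),0*th+.01]),(0,255,0))
        for r,z in((.031,.066),(.043,.008)):poly(np.c_[cx+r*np.cos(th),cy+r*np.sin(th),0*th+z],(0,255,255))
        c=im[160*s:290*s,190*s:390*s] if n=='top' else im[230*s:380*s,240*s:390*s]
        cv2.imwrite(f'pics/ov_{n}{tag}.png',c)
draw(*[float(a) for a in sys.argv[1:9]],sys.argv[9])
E
python3 ov.py .408 .328 43.5 .405 .329 45 .5125 .116 1
```

```text
(no output)
```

View pics/ov_top1.png

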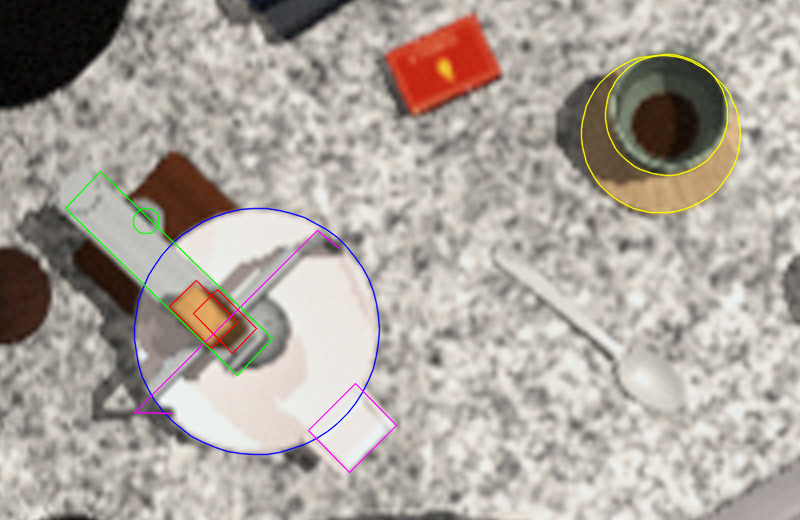

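View pics/ov_side1.png

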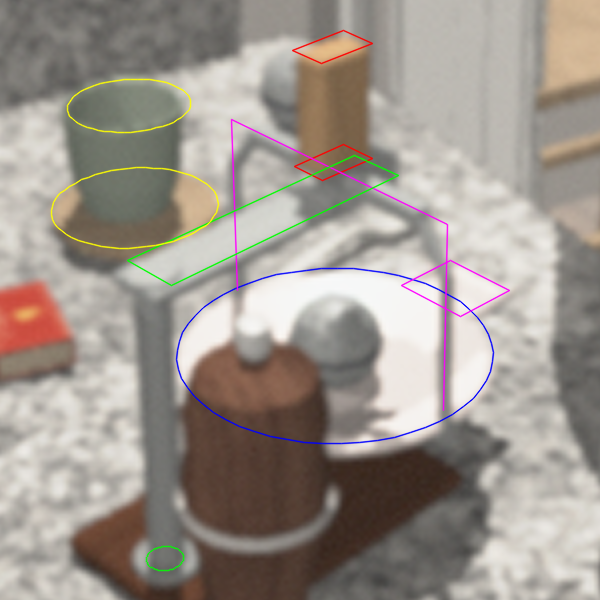

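The yaw and pose of the model fit both views: dish at (.408,.328), yaw about 43.5°, stand about 45°, cup at (.513,.116). Next I'll find the obstacles near the grip (the mill and the canisters) and the door frame.

```bash
python3 - <<'E'
from h import *
def tri(a,b):
    P=[];x=[]
    for n,uv in(('top',a),('side',b)):
        c=D[n];P.append(np.c_[c['R'],c['t']]);x.append(cv2.undistortPoints(np.array([[uv]],float),c['mtx'],c['dist'])[0,0].reshape(2,1))
    X=cv2.triangulatePoints(P[0],P[1],x[0],x[1]);return np.round((X[:3]/X[3]).ravel(),3)
for nm,a,b in [('mill knob',(165,232),(304,317)),('red jar',(156,199),(245,400)),('block top',T(172,262),S(344,43)),('cup rim',T(567,94),S(161,92)),('can front knob',(171,105),(141,263)),('can back knob',(283,40),(118,176))]:print(nm,tri(a,b))
print('corner',bp('top',(466,222),0),bp('top',(466,205),.1))
for x,y in((.39,-.22),):
  for z in(0,.2,.5):print(pj('side',[x,y,z]),pj('top',[x,y,z]))
a=cv2.imread('pics/top0.png')[190:290,130:230];b=cv2.imread('pics/side0.png')[20:310,230:460]
cv2.imwrite('pics/mill.png',cv2.resize(a,None,fx=5,fy=5,interpolation=cv2.INTER_CUBIC))
cv2.imwrite('pics/door.png',cv2.resize(b,None,fx=2,fy=2,interpolation=cv2.INTER_CUBIC))
E
```

```text
mill knob [0.428 0.476 0.155]
red jar [0.501 0.527 0.07 ]
block top [0.409 0.328 0.189]
cup rim [0.514 0.115 0.064]
can front knob [0.639 0.442 0.213]
can back knob [0.732 0.242 0.267]
corner [ 0.44394633 -0.12370153  0.        ] [ 0.46788977 -0.09450218  0.1       ]
[[330.80075525 224.29561783]] [[511.67140935 245.74420751]]
[[330.7741036  151.95601673]] [[558.97587211 240.31930922]]
[[330.61493505  25.87337461]] [[704.983913   223.43156905]]
```

View pics/mill.png

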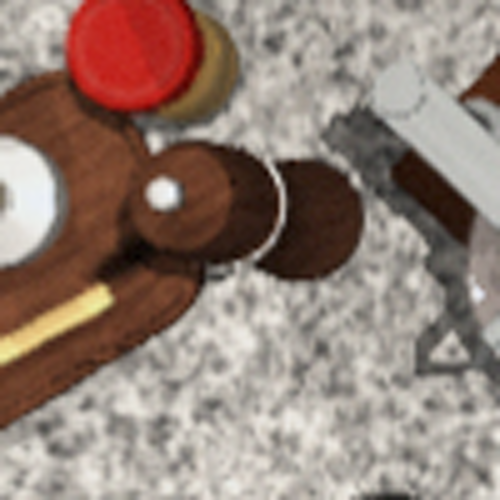

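View pics/door.png

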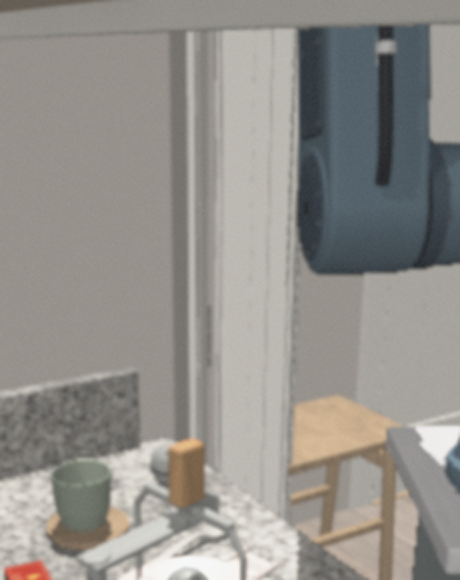

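```bash
python3 - <<'E'
from h import *
for n in D: print(n,'cam at',-D[n]['R'].T@D[n]['t'])
# top boundary rows
im=D['top']['frame'].astype(int).sum(2)
for u in (470,500,530,560,590,615):
    print(u,[int(v) for v in im[205:275:3,u]])
# vertical line candidates: side col -> plane; 
for col in(322,331,350,378):
    print('side',col,bp('side',(col,250),0)[:2],bp('side',(col,200),0.0)[:2])
for u,v in((430,252),(560,238),(610,228)):
    print('top',bp('top',(u,v),0)[:2])
E
python3 -c "
import cv2;a=cv2.imread('pics/top0.png')[170:320,400:640];cv2.imwrite('pics/wall.png',cv2.resize(a,None,fx=3.3,fy=3.3))"
```

```text
side cam at [0.40277815 0.95284524 0.46610758]
top cam at [0.35540678 0.1700176  0.95635879]
470 [184, 186, 189, 193, 191, 189, 198, 199, 196, 185, 194, 196, 178, 252, 231, 226, 221, 484, 464, 483, 468, 473, 479, 483]
500 [190, 194, 193, 188, 191, 186, 195, 201, 201, 203, 181, 232, 248, 202, 224, 230, 478, 482, 482, 486, 478, 496, 527, 477]
530 [184, 190, 189, 189, 195, 195, 196, 190, 193, 191, 257, 167, 229, 220, 218, 491, 468, 457, 464, 469, 486, 473, 470, 473]
560 [186, 193, 191, 183, 195, 192, 202, 200, 272, 249, 188, 229, 217, 222, 133, 438, 446, 435, 437, 463, 450, 457, 440, 460]
590 [190, 186, 185, 187, 185, 196, 224, 251, 229, 217, 228, 226, 223, 393, 453, 475, 484, 445, 460, 455, 451, 361, 436, 436]
615 [186, 201, 188, 185, 192, 265, 236, 196, 223, 226, 229, 228, 285, 442, 442, 456, 415, 434, 450, 213, 251, 255, 249, 252]
side 322 [ 0.41295588 -0.05309334] [ 0.41544178 -0.42754718]
side 331 [ 0.39133877 -0.05290027] [ 0.38710484 -0.42705199]
side 350 [ 0.34576008 -0.05248068] [ 0.32738238 -0.42606849]
side 378 [ 0.27868132 -0.05183215] [ 0.23952763 -0.42477086]
top [ 0.3809026  -0.04324477]
top [ 0.40411187 -0.32564682]
top [ 0.42308502 -0.43613118]
```

View pics/wall.png

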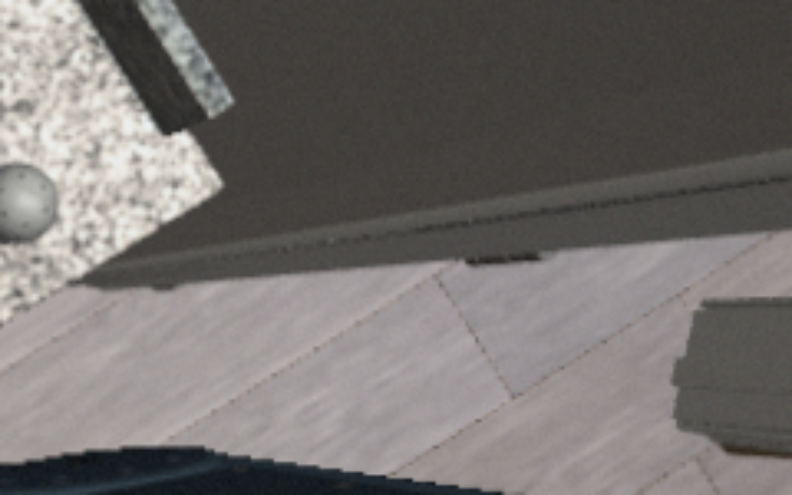

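```bash
cat > plan.py <<'E'
# usage: plan.py x y z yaw_deg n [hand]  -> identical-world-step rows from the present pose
import sys,json,numpy as np
from scipy.spatial.transform import Rotation as Ro
from bench import ctrl
o=ctrl.get_obs();w,x,y,z=o['eef_rot'];R=Ro.from_quat([x,y,z,w]);p=np.array(o['eef_pos'])
X=R.as_matrix()[:,0];yaw=np.degrees(np.arctan2(X[1],X[0]));tilt=np.degrees(np.arccos(-R.as_matrix()[2,2]))
print('t',round(o['time_s'],2),'p',p.round(4),'yaw',yaw.round(2),'tilt',tilt.round(2),'q',np.round(o['q'],2),'F',np.round(o['wrist_force'],1),'op',round(o['opening'],3))
if len(sys.argv)>5:
    t=np.array([float(a) for a in sys.argv[1:4]]);dy=(float(sys.argv[4])-yaw+180)%360-180;n=int(sys.argv[5])
    g=Ro.from_euler('z',yaw+dy,degrees=True)*Ro.from_quat([1,0,0,0])
    for i in range(n):
        th=np.radians(yaw+dy*i/n);c,s=np.cos(th),np.sin(th);d=(t-p)/n
        print(json.dumps({"slide":[round(v/.05,3) for v in (d[0]*c+d[1]*s,d[0]*s-d[1]*c,-d[2])],"delta_rot":[0,0,round(-dy/n/180,4)]}))
    if tilt>0.2:
        e=(R.inv()*g).as_rotvec(degrees=True)/180; print('full rot err (tool, frac)',e.round(4))
E
python3 plan.py .11 -.32 .27 19 5
```

```text
t 0.1 p [ 0.1873 -0.5431  0.2305] yaw 19.01 tilt 0.09 q [-1.45  0.18  1.61  0.    1.35 -0.21] F [-0.1  0.9 -0.1] op 1.0
{"slide": [-0.001, -0.945, -0.158], "delta_rot": [0, 0, 0.0]}
{"slide": [-0.001, -0.945, -0.158], "delta_rot": [0, 0, 0.0]}
{"slide": [-0.002, -0.945, -0.158], "delta_rot": [0, 0, 0.0]}
{"slide": [-0.002, -0.945, -0.158], "delta_rot": [0, 0, 0.0]}
{"slide": [-0.002, -0.945, -0.158], "delta_rot": [0, 0, 0.0]}
```

Call:
drive_tool(
  deltas=[
    {"slide": [0,-0.9,-0.15],"delta_rot": [0,0,0],"hand": 1},
    {"slide": [0,-0.95,-0.15],"delta_rot": [0,0,0],"hand": 1},
    {"slide": [0,-0.95,-0.15],"delta_rot": [0,0,0],"hand": 1},
    {"slide": [0,-0.95,-0.15],"delta_rot": [0,0,0],"hand": 1},
    {"slide": [0,-0.95,-0.15],"delta_rot": [0,0,0],"hand": 1},
  ],
)

```text
time_s: 0.72
eef_pos: [0.1105, -0.3198, 0.2685]
eef_rot: [-0.0, 0.986, 0.165, -0.0]
wrist_force: [-0.8, -0.2, 0.8]
opening: 1.0
```

```bash
python3 plan.py .23 -.23 .28 22 5
```

```text
t 0.72 p [ 0.1105 -0.3198  0.2685] yaw 19.03 tilt 0.04 q [-1.59 -0.45  2.09 -0.    1.5  -0.36] F [-0.8 -0.2  0.8] op 1.0
{"slide": [0.569, -0.184, -0.046], "delta_rot": [0, 0, -0.0033]}
{"slide": [0.571, -0.178, -0.046], "delta_rot": [0, 0, -0.0033]}
{"slide": [0.573, -0.172, -0.046], "delta_rot": [0, 0, -0.0033]}
{"slide": [0.575, -0.166, -0.046], "delta_rot": [0, 0, -0.0033]}
{"slide": [0.576, -0.16, -0.046], "delta_rot": [0, 0, -0.0033]}
```

```bash
python3 plan.py .27 -.165 .285 22 5
```

```text
t 0.72 p [ 0.1105 -0.3198  0.2685] yaw 19.03 tilt 0.04 q [-1.59 -0.45  2.09 -0.    1.5  -0.36] F [-0.8 -0.2  0.8] op 1.0
{"slide": [0.805, -0.377, -0.066], "delta_rot": [0, 0, -0.0033]}
{"slide": [0.809, -0.369, -0.066], "delta_rot": [0, 0, -0.0033]}
{"slide": [0.813, -0.36, -0.066], "delta_rot": [0, 0, -0.0033]}
{"slide": [0.817, -0.352, -0.066], "delta_rot": [0, 0, -0.0033]}
{"slide": [0.82, -0.344, -0.066], "delta_rot": [0, 0, -0.0033]}
```

Call:
drive_tool(
  deltas=[
    {"slide": [0.8,-0.38,-0.07],"delta_rot": [0,0,-0.003],"hand": 1},
    {"slide": [0.81,-0.37,-0.07],"delta_rot": [0,0,-0.003],"hand": 1},
    {"slide": [0.81,-0.36,-0.07],"delta_rot": [0,0,-0.003],"hand": 1},
    {"slide": [0.82,-0.35,-0.07],"delta_rot": [0,0,-0.003],"hand": 1},
    {"slide": [0.82,-0.34,-0.07],"delta_rot": [0,0,-0.003],"hand": 1},
  ],
)

```text
time_s: 1.35
eef_pos: [0.2713, -0.1659, 0.2864]
eef_rot: [0.0, 0.982, 0.188, 0.0]
wrist_force: [0.4, -0.4, 0.1]
opening: 0.998
```

```bash
python3 plan.py .32 .05 .29 30 5
```

```text
t 1.35 p [ 0.2713 -0.1659  0.2864] yaw 21.71 tilt 0.04 q [-0.93 -0.52  2.1   0.    1.57  0.26] F [ 0.4 -0.4  0.1] op 0.998
{"slide": [0.501, -0.73, -0.015], "delta_rot": [0, 0, -0.0092]}
{"slide": [0.522, -0.716, -0.015], "delta_rot": [0, 0, -0.0092]}
{"slide": [0.542, -0.7, -0.015], "delta_rot": [0, 0, -0.0092]}
{"slide": [0.562, -0.684, -0.015], "delta_rot": [0, 0, -0.0092]}
{"slide": [0.582, -0.668, -0.015], "delta_rot": [0, 0, -0.0092]}
```

Call:
drive_tool(
  deltas=[
    {"slide": [0.5,-0.73,-0.015],"delta_rot": [0,0,-0.009],"hand": 1},
    {"slide": [0.52,-0.72,-0.015],"delta_rot": [0,0,-0.009],"hand": 1},
    {"slide": [0.54,-0.7,-0.015],"delta_rot": [0,0,-0.009],"hand": 1},
    {"slide": [0.56,-0.68,-0.015],"delta_rot": [0,0,-0.009],"hand": 1},
    {"slide": [0.58,-0.67,-0.015],"delta_rot": [0,0,-0.009],"hand": 1},
  ],
)

```text
time_s: 1.98
eef_pos: [0.3191, 0.0501, 0.29]
eef_rot: [0.0, 0.966, 0.258, 0.0]
wrist_force: [0.5, -1.3, -0.1]
opening: 0.998
```

```bash
python3 plan.py .36 .27 .285 43.5 5
```

```text
t 1.98 p [0.3191 0.0501 0.29  ] yaw 29.86 tilt 0.03 q [-0.22 -0.51  2.08 -0.    1.57  0.83] F [ 0.5 -1.3 -0.1] op 0.998
{"slide": [0.58, -0.681, 0.02], "delta_rot": [0, 0, -0.0152]}
{"slide": [0.612, -0.653, 0.02], "delta_rot": [0, 0, -0.0152]}
{"slide": [0.642, -0.623, 0.02], "delta_rot": [0, 0, -0.0152]}
{"slide": [0.671, -0.592, 0.02], "delta_rot": [0, 0, -0.0152]}
{"slide": [0.698, -0.559, 0.02], "delta_rot": [0, 0, -0.0152]}
```

Call:
drive_tool(
  deltas=[
    {"slide": [0.58,-0.68,0.02],"delta_rot": [0,0,-0.015],"hand": 1},
    {"slide": [0.61,-0.65,0.02],"delta_rot": [0,0,-0.015],"hand": 1},
    {"slide": [0.64,-0.62,0.02],"delta_rot": [0,0,-0.015],"hand": 1},
    {"slide": [0.67,-0.59,0.02],"delta_rot": [0,0,-0.015],"hand": 1},
    {"slide": [0.7,-0.56,0.02],"delta_rot": [0,0,-0.015],"hand": 1},
  ],
)

```text
time_s: 2.6
eef_pos: [0.3604, 0.2696, 0.2847]
eef_rot: [0.0, 0.929, 0.37, -0.0]
wrist_force: [0.8, -0.8, -0.1]
opening: 1.003
```

```bash
python3 plan.py .408 .328 .24 43.5 5
```

```text
t 2.6 p [0.3604 0.2696 0.2847] yaw 43.43 tilt 0.02 q [ 0.38 -0.15  1.84 -0.    1.46  1.19] F [ 0.8 -0.8 -0.1] op 1.003
{"slide": [0.299, -0.039, 0.179], "delta_rot": [0, 0, -0.0001]}
{"slide": [0.299, -0.039, 0.179], "delta_rot": [0, 0, -0.0001]}
{"slide": [0.299, -0.039, 0.179], "delta_rot": [0, 0, -0.0001]}
{"slide": [0.299, -0.038, 0.179], "delta_rot": [0, 0, -0.0001]}
{"slide": [0.299, -0.038, 0.179], "delta_rot": [0, 0, -0.0001]}
```

Call:
drive_tool(
  deltas=[
    {"slide": [0.3,-0.04,0.18],"delta_rot": [0,0,0],"hand": 1},
    {"slide": [0.3,-0.04,0.18],"delta_rot": [0,0,0],"hand": 1},
    {"slide": [0.3,-0.04,0.18],"delta_rot": [0,0,0],"hand": 1},
    {"slide": [0.3,-0.04,0.18],"delta_rot": [0,0,0],"hand": 1},
    {"slide": [0.3,-0.04,0.18],"delta_rot": [0,0,0],"hand": 1},
  ],
)

```text
time_s: 3.22
eef_pos: [0.4083, 0.327, 0.2392]
eef_rot: [0.0, 0.929, 0.369, -0.0]
wrist_force: [0.6, -0.2, -0.3]
opening: 0.997
```

```bash
cat > snap.py <<'E'
import sys,cv2,pickle
from bench import ctrl
t=sys.argv[1];d={}
for n,(a,b,c,e) in {'top':(120,300,150,420),'side':(150,400,220,480)}.items():
    f=ctrl.camera(n);d[n]=f
    if len(sys.argv)>2: a,b,c,e=0,480,0,640
    cv2.imwrite(f'pics/{n}_{t}.png',cv2.resize(f['frame'][a:b,c:e,::-1],None,fx=min(3,800/(e-c)),fy=min(3,800/(e-c)),interpolation=cv2.INTER_CUBIC)[:600])
pickle.dump(d,open('last.pkl','wb'))
E
python3 snap.py 1; python3 plan.py
```

```text
t 3.33 p [0.408  0.3269 0.2384] yaw 43.33 tilt 0.15 q [0.45 0.06 1.73 0.   1.36 1.26] F [ 0.2 -0.7 -0. ] op 0.994
```

View pics/side_1.png

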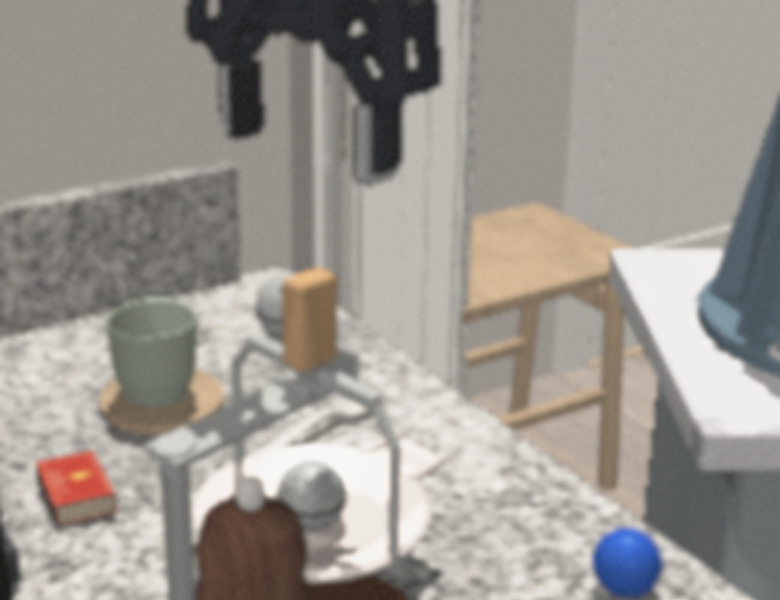

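View pics/top_1.png

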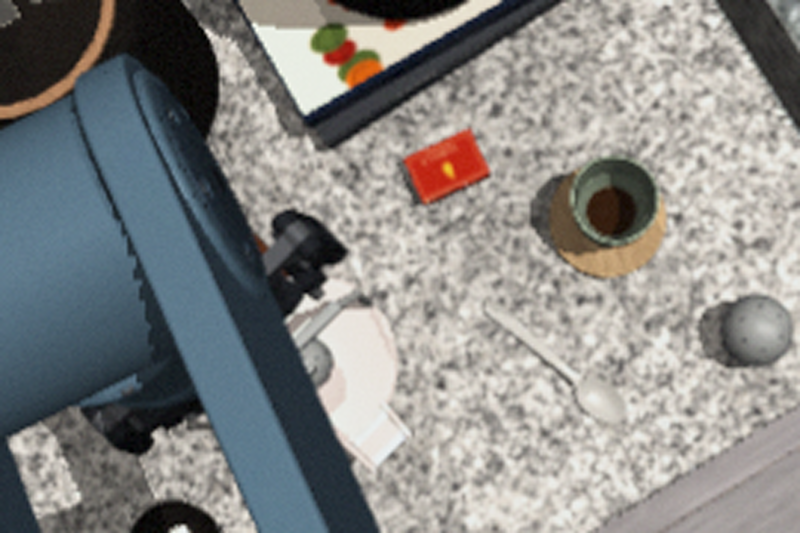

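The gripper is centred over the block: the fingertips' midpoint is at crop (309,155) and the block at (311,275). Descending straight down.

Call:
drive_tool(
  deltas=[
    {"slide": [0.01,-0.015,0.3],"delta_rot": [0,0,0],"hand": 1},
    {"slide": [0,0,0.4],"delta_rot": [0,0,0],"hand": 1},
    {"slide": [0,0,0.4],"delta_rot": [0,0,0],"hand": 1},
    {"slide": [0,0,0.3],"delta_rot": [0,0,0],"hand": 1},
    {"slide": [0,0,0.2],"delta_rot": [0,0,0],"hand": 1},
  ],
)

```text
time_s: 3.95
eef_pos: [0.4077, 0.3273, 0.1591]
eef_rot: [0.0, 0.929, 0.369, -0.0]
wrist_force: [-0.5, 0.1, -0.0]
opening: 0.998
```

```bash
python3 snap.py 2; python3 plan.py
```

```text
t 4.05 p [0.4074 0.3272 0.1589] yaw 43.3 tilt 0.11 q [ 0.45  0.14  1.8  -0.    1.2   1.26] F [-0.4  0.3 -0. ] op 1.003
```

View pics/side_2.png

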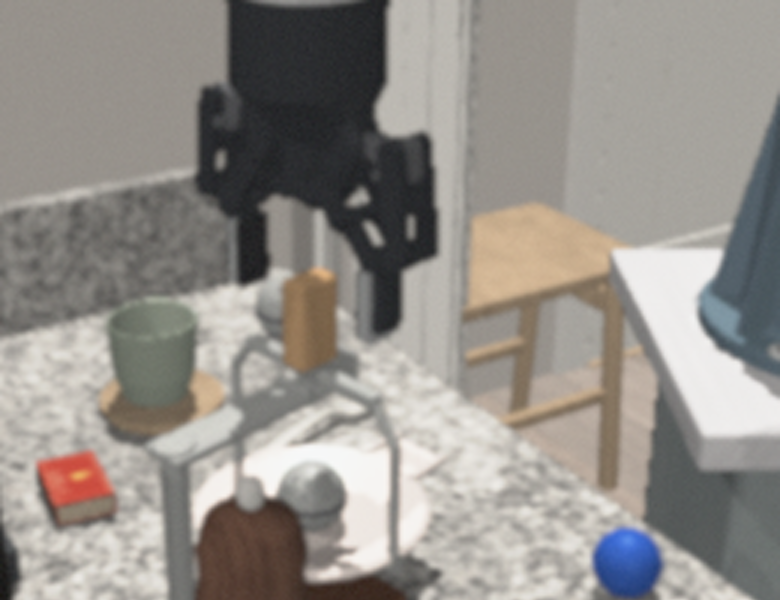

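Call:
drive_tool(
  deltas=[
    {"slide": [0,0,0],"delta_rot": [0,0,0],"hand": 0.6},
    {"slide": [0,0,0],"delta_rot": [0,0,0],"hand": 0.45},
    {"slide": [0,0,0],"delta_rot": [0,0,0],"hand": 0.35},
    {"slide": [0,0,0],"delta_rot": [0,0,0],"hand": 0.28},
    {"slide": [0,0,0],"delta_rot": [0,0,0],"hand": 0.25},
  ],
)

```text
time_s: 4.68
eef_pos: [0.4082, 0.3276, 0.1601]
eef_rot: [-0.0, 0.929, 0.369, 0.0]
wrist_force: [0.7, 0.1, -0.1]
opening: 0.252
```

```bash
python3 snap.py 3; python3 plan.py
```

```text
t 4.78 p [0.4082 0.3276 0.1601] yaw 43.31 tilt 0.0 q [ 0.45  0.14  1.8  -0.    1.2   1.26] F [-0.6 -0.2  0.5] op 0.246
```

View pics/side_3.png

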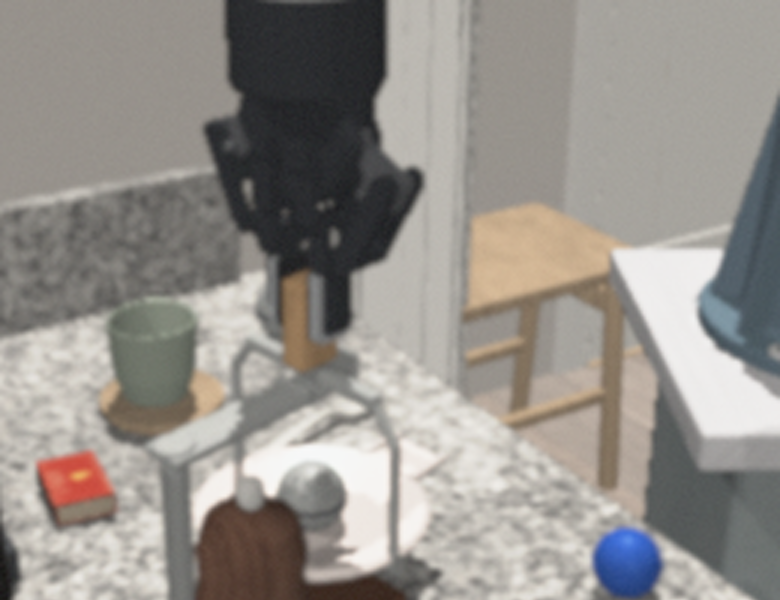

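Call:
drive_tool(
  deltas=[
    {"slide": [0,0,0],"delta_rot": [0,0,0],"hand": 0.22},
    {"slide": [0,0,0],"delta_rot": [0,0,0],"hand": 0.2},
    {"slide": [0,0,0],"delta_rot": [0,0,0],"hand": 0.18},
    {"slide": [0,0,0],"delta_rot": [0,0,0],"hand": 0.1},
    {"slide": [0,0,0],"delta_rot": [0,0,0],"hand": 0},
  ],
)

```text
time_s: 5.4
eef_pos: [0.408, 0.3277, 0.1601]
eef_rot: [-0.0, 0.929, 0.369, -0.0]
wrist_force: [-2.2, 0.8, 1.6]
opening: 0.176
```

Call:
drive_tool(
  deltas=[
    {"slide": [0,0,0],"delta_rot": [0,0,0],"hand": 0},
    {"slide": [0,0,0],"delta_rot": [0,0,0],"hand": 0},
    {"slide": [0,0,-0.02],"delta_rot": [0,0,0],"hand": 0},
    {"slide": [0,0,-0.03],"delta_rot": [0,0,0],"hand": 0},
    {"slide": [0,0,-0.04],"delta_rot": [0,0,0],"hand": 0},
  ],
)

```text
time_s: 6.02
eef_pos: [0.408, 0.3272, 0.1641]
eef_rot: [0.0, 0.929, 0.369, -0.0]
wrist_force: [0.6, 0.0, -3.9]
opening: 0.179
```

```bash
python3 snap.py 4; python3 plan.py
```

```text
t 6.12 p [0.4083 0.3275 0.1646] yaw 43.3 tilt 0.01 q [ 0.45  0.14  1.8  -0.    1.2   1.26] F [ 0.5 -0.5 -3.5] op 0.179
```

View pics/side_4.png

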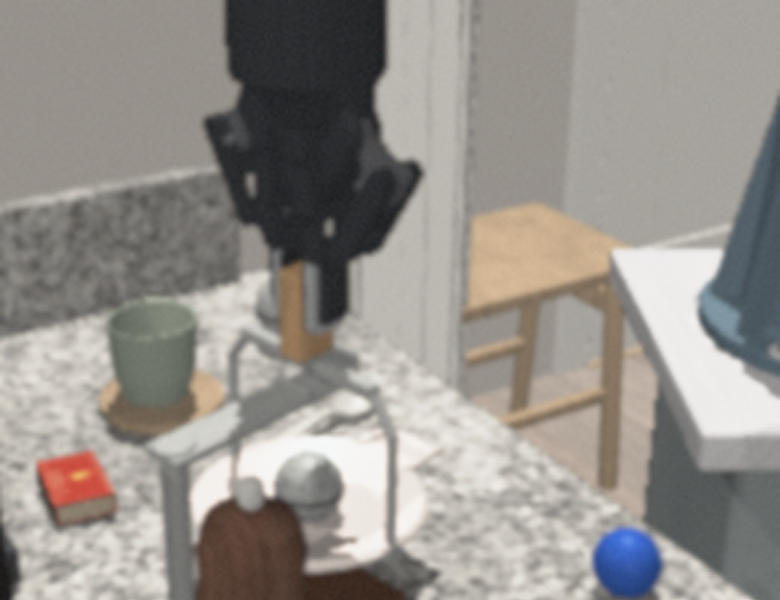

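Lifted cleanly: a steady −3.7 N, and the dish is still level. Continuing up.

Call:
drive_tool(
  deltas=[
    {"slide": [0,0,-0.05],"delta_rot": [0,0,0],"hand": 0},
    {"slide": [0,0,-0.09],"delta_rot": [0,0,0],"hand": 0},
    {"slide": [0,0,-0.12],"delta_rot": [0,0,0],"hand": 0},
    {"slide": [0,0,-0.12],"delta_rot": [0,0,0],"hand": 0},
    {"slide": [0,0,-0.1],"delta_rot": [0,0,0],"hand": 0},
  ],
)

```text
time_s: 6.75
eef_pos: [0.4083, 0.3277, 0.1892]
eef_rot: [-0.0, 0.929, 0.369, 0.0]
wrist_force: [-0.1, -0.1, -3.0]
opening: 0.177
```

Call:
drive_tool(
  deltas=[
    {"slide": [0,0,-0.07],"delta_rot": [0,0,0],"hand": 0},
    {"slide": [0,0,-0.04],"delta_rot": [0,0,0],"hand": 0},
    {"slide": [-0.02,0,0],"delta_rot": [0,0,0],"hand": 0},
    {"slide": [-0.05,0,0],"delta_rot": [0,0,0],"hand": 0},
    {"slide": [-0.07,0,0],"delta_rot": [0,0,0],"hand": 0},
  ],
)

```text
time_s: 7.38
eef_pos: [0.4028, 0.3226, 0.1938]
eef_rot: [0.0, 0.929, 0.369, -0.0]
wrist_force: [0.4, 0.4, -4.0]
opening: 0.179
```

```bash
python3 snap.py 5; python3 plan.py
```

```text
t 7.47 p [0.4026 0.3225 0.1938] yaw 43.31 tilt 0.04 q [ 0.45  0.09  1.79 -0.    1.26  1.26] F [-0.2 -0.7 -4.2] op 0.179
```

View pics/side_5.png

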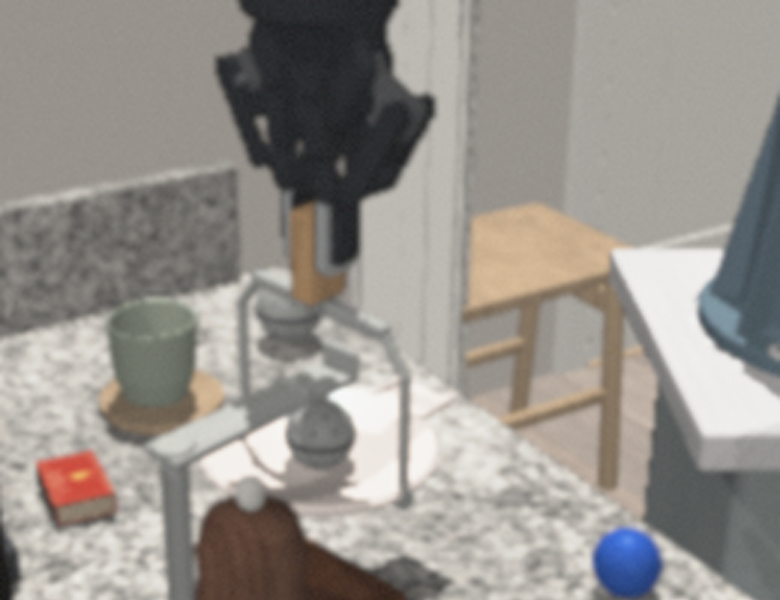

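The dish is about 34 mm up, level, and the ball is centred. The bar at crop (320,300) is well above the hook end at (340,355). Backing off along −x.

Call:
drive_tool(
  deltas=[
    {"slide": [-0.08,0,-0.02],"delta_rot": [0,0,0],"hand": 0},
    {"slide": [-0.16,0,-0.03],"delta_rot": [0,0,0],"hand": 0},
    {"slide": [-0.24,0,-0.03],"delta_rot": [0,0,0],"hand": 0},
    {"slide": [-0.32,0,-0.03],"delta_rot": [0,0,0],"hand": 0},
    {"slide": [-0.36,0,-0.02],"delta_rot": [0,0,0],"hand": 0},
  ],
)

```text
time_s: 8.1
eef_pos: [0.36, 0.2823, 0.2007]
eef_rot: [0.0, 0.929, 0.369, 0.0]
wrist_force: [-1.3, 0.3, -3.9]
opening: 0.176
```

Call:
drive_tool(
  deltas=[
    {"slide": [-0.36,0,0],"delta_rot": [0,0,0],"hand": 0},
    {"slide": [-0.32,0,0],"delta_rot": [0,0,0],"hand": 0},
    {"slide": [-0.24,0,0],"delta_rot": [0,0,0],"hand": 0},
    {"slide": [-0.16,0,0],"delta_rot": [0,0,0],"hand": 0},
    {"slide": [-0.06,0,0],"delta_rot": [0,0,0],"hand": 0},
  ],
)

```text
time_s: 8.72
eef_pos: [0.3192, 0.2437, 0.2007]
eef_rot: [-0.0, 0.929, 0.369, 0.0]
wrist_force: [-0.5, -0.2, -4.3]
opening: 0.179
```

```bash
python3 snap.py 6; python3 plan.py .453 .176 .200 134 15
```

```text
t 8.82 p [0.3195 0.2439 0.2007] yaw 43.3 tilt 0.03 q [ 0.35 -0.2   2.05  0.    1.29  1.17] F [-0.1 -0.1 -4.4] op 0.177
{"slide": [0.068, 0.188, 0.001], "delta_rot": [0, 0, -0.0336]}
{"slide": [0.047, 0.194, 0.001], "delta_rot": [0, 0, -0.0336]}
{"slide": [0.027, 0.198, 0.001], "delta_rot": [0, 0, -0.0336]}
{"slide": [0.006, 0.2, 0.001], "delta_rot": [0, 0, -0.0336]}
{"slide": [-0.015, 0.199, 0.001], "delta_rot": [0, 0, -0.0336]}
{"slide": [-0.036, 0.196, 0.001], "delta_rot": [0, 0, -0.0336]}
{"slide": [-0.057, 0.192, 0.001], "delta_rot": [0, 0, -0.0336]}
{"slide": [-0.077, 0.184, 0.001], "delta_rot": [0, 0, -0.0336]}
{"slide": [-0.096, 0.175, 0.001], "delta_rot": [0, 0, -0.0336]}
{"slide": [-0.114, 0.164, 0.001], "delta_rot": [0, 0, -0.0336]}
{"slide": [-0.13, 0.151, 0.001], "delta_rot": [0, 0, -0.0336]}
{"slide": [-0.146, 0.137, 0.001], "delta_rot": [0, 0, -0.0336]}
{"slide": [-0.159, 0.121, 0.001], "delta_rot": [0, 0, -0.0336]}
{"slide": [-0.171, 0.103, 0.001], "delta_rot": [0, 0, -0.0336]}
{"slide": [-0.181, 0.085, 0.001], "delta_rot": [0, 0, -0.0336]}
```

View pics/side_6.png

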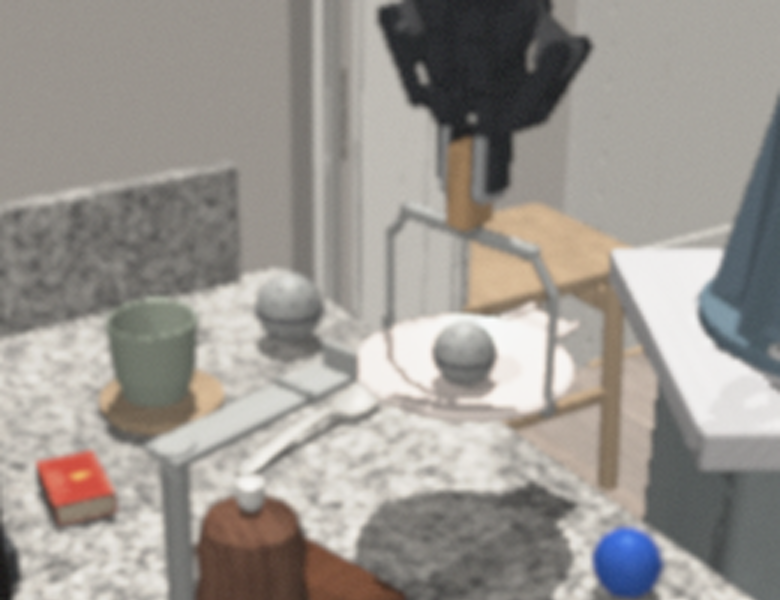

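View pics/top_6.png

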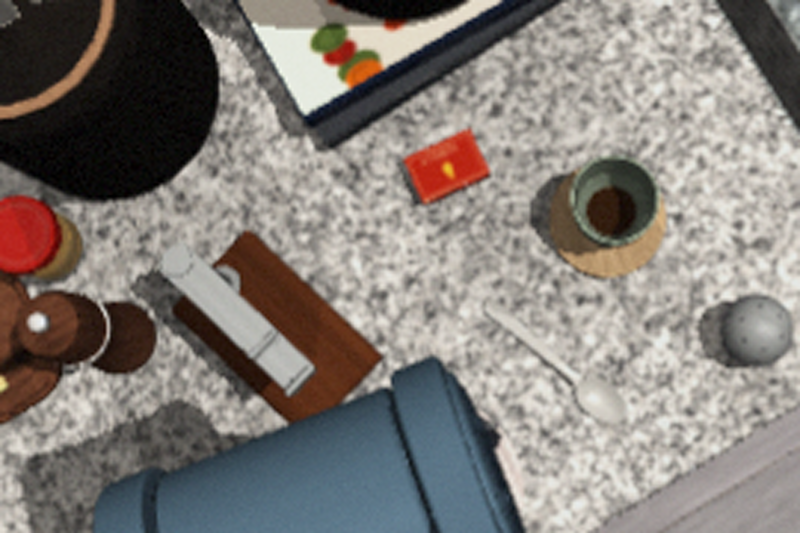

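```bash
python3 - <<'E'
from h import *
k=800/270
U=lambda u,v:(150+u/k,120+v/k)
P={n:bp('top',U(*uv),z) for n,uv,z in [('fa',(247,232),.01),('fb',(382,355),.01),('fc',(175,307),.01),('post',(178,260),.137),('tipR',(314,366),.147),('tipL',(288,393),.147),('edgeL0',(178,278),.137),('edgeR0',(193,255),.137)]}
for n in P:print(n,P[n].round(4))
a=lambda p,q:np.degrees(np.arctan2(*(p-q)[[1,0]]))
print('foot long',a(P['fa'],P['fb']),'foot short',a(P['fc'],P['fa']),'len',np.linalg.norm(P['fa']-P['fb']),np.linalg.norm(P['fa']-P['fc']))
m=(P['tipR']+P['tipL'])/2;print('hook',a(P['post'],m),'tipface',a(P['tipL'],P['tipR']),'edgesL,R',a(P['edgeL0'],P['tipL']),a(P['edgeR0'],P['tipR']))
E
```

```text
fa [0.5078 0.3798 0.01  ]
fb [0.4148 0.2819 0.01  ]
fc [0.4539 0.4335 0.01  ]
post [0.4706 0.396  0.137 ]
tipR [0.4004 0.3083 0.147 ]
tipL [0.384  0.3248 0.147 ]
edgeL0 [0.4591 0.3961 0.137 ]
edgeR0 [0.4735 0.3864 0.137 ]
foot long 46.47719643129926 foot short 135.10471362197046 len 0.13495991754668232 0.07609380821719013
hook 45.38542340774705 tipface 134.8641675215406 edgesL,R 43.51165276692879 46.869125930620186
```

Call:
drive_tool(
  deltas=[
    {"slide": [0,0,0],"delta_rot": [0,0,-0.015],"hand": 0},
    {"slide": [0,0,0],"delta_rot": [0,0,-0.025],"hand": 0},
    {"slide": [0,0,0],"delta_rot": [0,0,-0.035],"hand": 0},
    {"slide": [0,0,0],"delta_rot": [0,0,-0.04],"hand": 0},
    {"slide": [0,0,0],"delta_rot": [0,0,-0.045],"hand": 0},
  ],
)

```text
time_s: 9.45
eef_pos: [0.3197, 0.2442, 0.2006]
eef_rot: [-0.0, 0.807, 0.59, 0.0]
wrist_force: [1.5, -0.4, -3.7]
opening: 0.179
```

Call:
drive_tool(
  deltas=[
    {"slide": [0,0,0],"delta_rot": [0,0,-0.045],"hand": 0},
    {"slide": [0,0,0],"delta_rot": [0,0,-0.045],"hand": 0},
    {"slide": [0,0,0],"delta_rot": [0,0,-0.045],"hand": 0},
    {"slide": [0,0,0],"delta_rot": [0,0,-0.045],"hand": 0},
    {"slide": [0,0,0],"delta_rot": [0,0,-0.04],"hand": 0},
  ],
)

```text
time_s: 10.07
eef_pos: [0.3197, 0.2442, 0.2005]
eef_rot: [-0.0, 0.559, 0.829, 0.0]
wrist_force: [-0.0, 0.2, -3.4]
opening: 0.176
```

Call:
drive_tool(
  deltas=[
    {"slide": [0,0,0],"delta_rot": [0,0,-0.04],"hand": 0},
    {"slide": [0,0,0],"delta_rot": [0,0,-0.035],"hand": 0},
    {"slide": [0,0,0],"delta_rot": [0,0,-0.025],"hand": 0},
    {"slide": [0,0,0],"delta_rot": [0,0,-0.015],"hand": 0},
    {"slide": [0,0,0],"delta_rot": [0,0,-0.01],"hand": 0},
  ],
)

```text
time_s: 10.7
eef_pos: [0.3196, 0.2441, 0.2005]
eef_rot: [-0.0, 0.388, 0.921, 0.0]
wrist_force: [0.1, 0.7, -3.4]
opening: 0.172
```

```bash
python3 snap.py 7; python3 plan.py .453 .176 .200 134.2 1
```

```text
t 10.8 p [0.3195 0.2441 0.2005] yaw 134.23 tilt 0.0 q [ 0.35 -0.2   2.05  0.    1.29 -0.42] F [-1.2  0.5 -4.3] op 0.179
{"slide": [-2.837, 0.963, 0.01], "delta_rot": [0, 0, 0.0002]}
```

View pics/side_7.png

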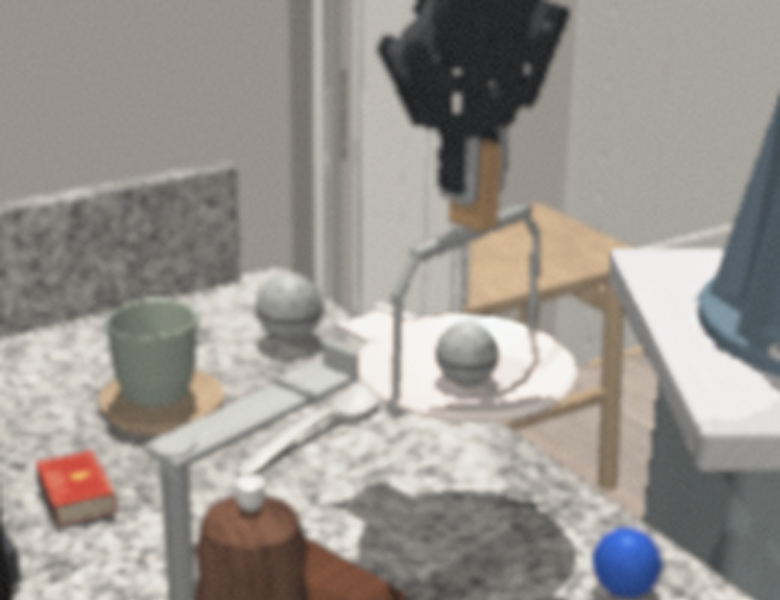

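Call:
drive_tool(
  deltas=[
    {"slide": [-0.06,0.02,0],"delta_rot": [0,0,0],"hand": 0},
    {"slide": [-0.12,0.04,0],"delta_rot": [0,0,0],"hand": 0},
    {"slide": [-0.18,0.06,0],"delta_rot": [0,0,0],"hand": 0},
    {"slide": [-0.22,0.075,0],"delta_rot": [0,0,0],"hand": 0},
    {"slide": [-0.25,0.085,0],"delta_rot": [0,0,0],"hand": 0},
  ],
)

```text
time_s: 11.42
eef_pos: [0.3593, 0.2234, 0.2005]
eef_rot: [0.0, 0.389, 0.921, 0.0]
wrist_force: [0.7, -0.9, -3.2]
opening: 0.176
```

Call:
drive_tool(
  deltas=[
    {"slide": [-0.25,0.085,0],"delta_rot": [0,0,0],"hand": 0},
    {"slide": [-0.25,0.085,0],"delta_rot": [0,0,0],"hand": 0},
    {"slide": [-0.25,0.085,0],"delta_rot": [0,0,0],"hand": 0},
    {"slide": [-0.25,0.085,0],"delta_rot": [0,0,0],"hand": 0},
    {"slide": [-0.25,0.085,0],"delta_rot": [0,0,0],"hand": 0},
  ],
)

```text
time_s: 12.05
eef_pos: [0.4179, 0.1935, 0.2005]
eef_rot: [-0.0, 0.389, 0.921, -0.0]
wrist_force: [0.8, -0.4, -3.6]
opening: 0.182
```

Call:
drive_tool(
  deltas=[
    {"slide": [-0.22,0.075,0],"delta_rot": [0,0,0],"hand": 0},
    {"slide": [-0.2,0.07,0],"delta_rot": [0,0,0],"hand": 0},
    {"slide": [-0.16,0.055,0],"delta_rot": [0,0,0],"hand": 0},
    {"slide": [-0.1,0.035,0],"delta_rot": [0,0,0],"hand": 0},
    {"slide": [-0.06,0.02,0],"delta_rot": [0,0,0],"hand": 0},
  ],
)

```text
time_s: 12.68
eef_pos: [0.4522, 0.1763, 0.2005]
eef_rot: [-0.0, 0.389, 0.921, -0.0]
wrist_force: [-0.6, -0.6, -3.3]
opening: 0.177
```

```bash
python3 snap.py 8; python3 plan.py .453 .176 .200 134.2 1
```

```text
t 12.78 p [0.4522 0.1763 0.2006] yaw 134.21 tilt 0.0 q [ 0.13  0.01  1.86  0.    1.27 -0.65] F [-0.3  0.6 -3.9] op 0.178
{"slide": [-0.015, 0.007, 0.011], "delta_rot": [0, 0, 0.0]}
```

View pics/side_8.png

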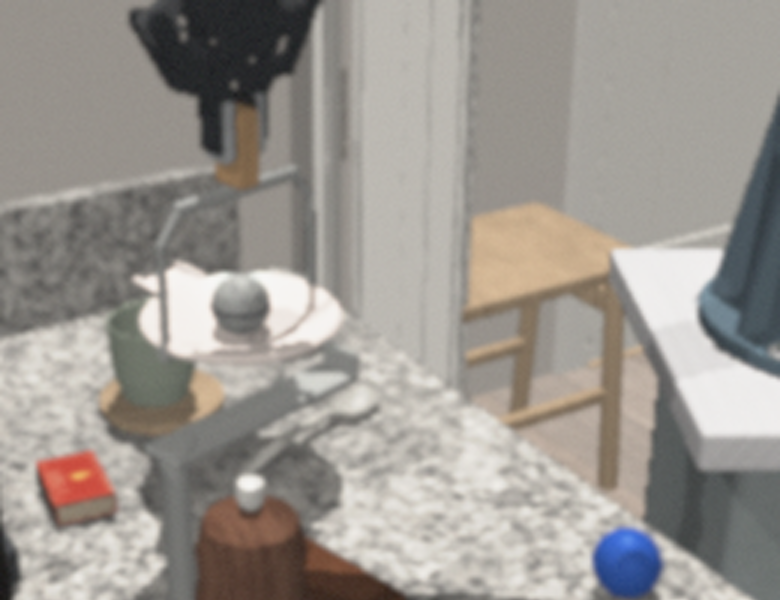

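View pics/top_8.png

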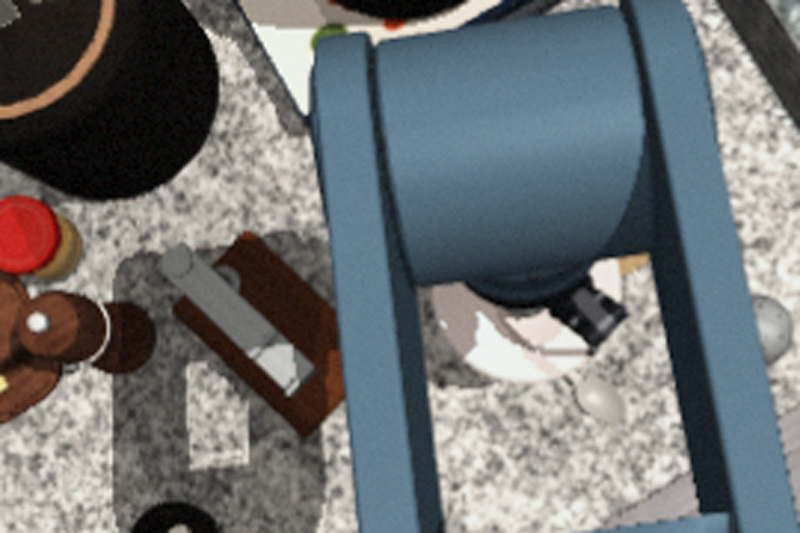

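```bash
python3 - <<'E'
from h import *
import h
L=pickle.load(open('last.pkl','rb'))
def Rz(a): a=np.radians(a);return np.array([[np.cos(a),-np.sin(a),0],[np.sin(a),np.cos(a),0],[0,0,1]])
s=6;n='side';im=cv2.resize(np.ascontiguousarray(L[n]['frame'][:,:,::-1]),None,fx=s,fy=s,interpolation=cv2.INTER_CUBIC)
def poly(P,col):
    q=((pj(n,P)+.5)*s-.5);cv2.polylines(im,[np.round(q).astype(int)],True,col,1,cv2.LINE_AA)
d=lambda P:np.array(P)@Rz(134.2).T+[.4522,.1763,.0805]
th=np.linspace(0,2*np.pi,60)
poly(d(np.c_[.063*np.cos(th),.063*np.sin(th),0*th+.019]),(255,0,0))
poly(d([[-.055,.017,.018],[-.085,.017,.018],[-.085,-.017,.018],[-.055,-.017,.018]]),(255,0,255))
for z in(.151,.103):poly(d([[.013,.008,z],[-.013,.008,z],[-.013,-.008,z],[.013,-.008,z]]),(0,0,255))
poly(np.c_[.513+.031*np.cos(th),.116+.031*np.sin(th),0*th+.066],(0,255,255))
poly(np.c_[.513+.043*np.cos(th),.116+.043*np.sin(th),0*th+.008],(0,255,255))
cv2.imwrite('pics/fin.png',im[205*s:300*s,245*s:345*s][:600])
print('lip',d([[-.085,0,.018]]))
E
```

```text
lip [[0.51145903 0.1153626  0.0985    ]]
```

View pics/fin.png

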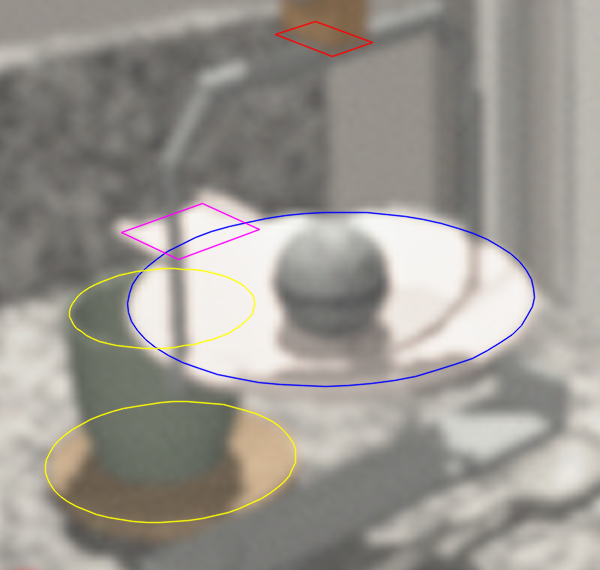

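The model overlay matches. The lip corner at (118,225) sits within about 1 px of the prediction, over the cup's mouth. I'll hold still for a moment, check, and hand in.

Call:
drive_tool(
  deltas=[
    {"slide": [0,0,0],"delta_rot": [0,0,0],"hand": 0},
    {"slide": [0,0,0],"delta_rot": [0,0,0],"hand": 0},
    {"slide": [0,0,0],"delta_rot": [0,0,0],"hand": 0},
    {"slide": [0,0,0],"delta_rot": [0,0,0],"hand": 0},
    {"slide": [0,0,0],"delta_rot": [0,0,0],"hand": 0},
  ],
)

```text
time_s: 13.4
eef_pos: [0.4521, 0.1764, 0.2006]
eef_rot: [0.0, 0.389, 0.921, 0.0]
wrist_force: [-0.0, 0.2, -3.6]
opening: 0.177
```

```bash
python3 - <<'E'
from bench import ctrl
import numpy as np,pickle
a=pickle.load(open('last.pkl','rb'))['side']['frame'].astype(int);b=ctrl.camera('side')['frame'].astype(int)
r=np.abs(a-b)[150:400,220:400];print('diff mean',r.mean(),'pixels>40',(r.max(2)>40).sum())
o=ctrl.get_obs();print(o['time_s'],np.round(o['eef_pos'],4),np.round(o['wrist_force'],1),o['opening'],np.abs(o['dq']).max())
print(ctrl.hand_in())
E
```

```text
diff mean 1.495074074074074 pixels>40 12
13.45 [0.4521 0.1763 0.2006] [-0.4 -0.1 -4.3] 0.1746108232752881 0.005636138445040549
the job is handed in; nothing more can be done
None
```

I gripped the dish by its wooden block, lifted it about 34 mm, and backed it off the hook towards −x. I then turned it 91° in place and carried it to the espresso cup, where I handed in after 13.5 s while holding it. No verdict is reported, so the result rests on the checks below.

- **Lip position:** from the arm pose and the measured dish geometry, the lip is at about (0.511, 0.115, 0.098). That is about 2 mm from the measured cup axis (0.513, 0.116) and 98 mm above the worktop.
- **Turn and level:** the tool yaw is 134.2° against a stand yaw of about 45°, so the dish is turned about 89° relative to the stand. The tool tilt reads 0.0°.
- **Ball and stillness:** the last side image shows the ball still in the middle of the dish. Two side images 0.7 s apart are nearly identical, and the force is steady at about 4 N, the weight of the dish and ball.
- **Surroundings:** the cup and matchbox look unmoved in the side view. The spoon was partly hidden in both views but looks in place.

**Limits of these checks:** in the final top view the arm hides the lip and cup. The lip check therefore rests on the side camera alone, whose model overlay is off by about 1–2 px (a few mm), within the 18 mm tolerance.

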